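# Gauge a housing cover under a low bridge

### The arm

A 6-joint arm with a two-finger parallel gripper is mounted at the origin on the work surface. World frame = base frame: x ahead of the robot, y to its left, z up, the work surface at z = 0. Lengths are in m, angles in rad, forces in N, time in s.
With the tool pointing down it reaches from about 0.275 to 0.725 m from the base axis. Payload 15.9 kg.
Tool frame: the origin (TCP) lies midway between the tips of the shut fingers; the grasp point (between the pads) lies 19 mm behind it; z points along the fingers, y is the line along which they close (so a half turn about z gives the same grasp; the last joint's range is limited). The gripper opens to 85 mm and grips with 20 to 120 N. Pads are 22 mm wide; open, the fingers measure 114 mm over their backs; the gripper's body (76 mm by 85 mm) begins 54 mm behind the grasp point. The pads swing forward as they close: fully open they stand 13 mm farther back than shut.
Start: joints at [-1.315, 0.213, -0.034, 1.323, 0, 1.571], TCP at [0.127, -0.484, 0.231] pointing down, gripper open.
Joint ranges: [-2.98, 2.98], [-0.74, 1.72], [-1.14, 1.35], [-2.1, 2.04], [-1.57, 1.44], [-3.14, 3.14]. Speed limits (rad/s): [1.89, 1.89, 2.39, 2.57, 3.14, 3.14].

### API

Orientations are given as [roll, pitch, yaw] about the fixed x, y, z axes, in that order (R = Rz(yaw) Ry(pitch) Rx(roll)).
In Python, from bench import robot, get_image, get_calibration gives the robot as it stands.
- The arm moves only by the tool move_arm, never from a script. Its argument "series" is a list of rows, each a list of 7 numbers: the shift along the tool's x, y, z in fractions of the full range, 1 being 50 cm, then the turn, a rotation vector about the tool's x, y, z in shares of 2 rad (1.0 is 2 rad), then the finger opening in cm, from 0 to 8.54. In form: [[x, y, z, ax, ay, az, grip], ...]. A call has 1 to 20 rows; each row is the pose to reach, as a shift and turn from the pose commanded when the call began, along the tool's axes at that moment; what a row does not reach only later rows make up. A row lasts 1/12 s, in which the tool goes at most 41.7 mm and 7.16 degrees, less where a joint would pass 70% of its speed; a pose out of reach is approached as far as the arm can. Shift and turn numbers lie between -1 and 1, and a call with a number outside is refused. A call with a gripper value outside its range is refused whole. The fingers move at their own pace and stop on an object; "force" is the grip in N (left out, the last holds). Time passes only in rows, so rows that repeat a pose let the fingers close. It gives the time, the measured TCP pose, the force, the opening and the grip force at its end, in the units of the state.
- robot.observe(): the state, without advancing time (a new reading comes with each control period).
- get_image(name): name is "side" or "top" or "wrist"; returns the picture (400x640x3 uint8, red, green, blue); there is no depth.
- get_calibration(name): a dict with "fov_y" (degrees; the focal length in pixels is half the picture's height over the tangent of half this angle, whatever the lens; pixels are square), "cx", "cy" (the principal point, pixels), "position" and "orientation" of the camera in the world; the wrist camera has in their place "T_tool_cam" (4x4, takes a point from camera to tool coordinates, whose origin is the TCP and whose axes are the flange's). Camera axes: x right, y down, z forward; pixel columns grow to the right and rows downward; lengths in m; the calibration is good to about 2 mm. A picture is of the moment at which its call begins: read the wrist's pose just before it. get_calibration takes no time and is no camera call.
- robot.finish_job(): hands the job in; it is judged then, once.
The state is a dict: "t": time; "q": joint angles; "qvel": joint speeds; "joint_torque": joint torques, N m; "position": TCP position; "ee_rot": TCP orientation; "contact_force": force on the tool from outside, world axes, zero at the start; "wrist_torque": the same for the moment, N m; "grip_width": finger opening in m; "grip_force": force on a finger pad.
Only numpy, scipy, OpenCV 4.12 (cv2) and the standard library are available. Lean on these libraries where they do the work, as an engineer would, in place of code of your own. Each camera call takes 0.05 s, during which the arm holds its last target. There are 200 camera calls.

### The job

Push the flat black cover along the bench, with the fingertips only and without picking it up or tipping it, blue dot leading, in through the flared mouth and under the yellow bridge of the gauge until it lies flat and fully home against the red end stop. Only then press the green check button right down, and let go of it. Leave everything else on the bench where it is.

Things in the scene. Friction and masses are not known exactly. Their poses are not given: they have to be found in the camera images.
- cover: loose flat black plastic housing cover, 0.15-0.28 kg, on the green bench: 140 mm long (x), 64 mm wide (y), 18 mm high; its lowest 12 mm have upright sides of full size, the top 6 mm are set back 5 mm all round. Origin: centre of the underside. Starts before the gauge's mouth, pointing roughly at it, off to a side and turned.
- cover_dot (a point): blue dot (18 mm across) on top of the cover, 36 mm from its middle towards its leading (+x) end; 18 mm above the underside
- gauge: fixed go-gauge on the bench. Its +x: the way the cover is pushed in; z up; origin on the bench under the middle of the bridge. Lane 74 mm wide between aluminium cheeks (24 mm high, x = -25 to +60 mm, outer foot flanges reach y = +-71 mm) under a yellow bridge, x = -25 to +25 mm, underside 22 mm and top 38 mm high, with a grey display on it up to 57 mm.
- gauge_mouth (a point): on the bench in the middle of the flared mouth, 53 mm before the gauge's origin: two roofless guides 22 mm high, 6 mm thick, narrow from about 100 mm apart here to 73 mm at the bridge's near edge
- gauge_stop (a point): middle of the red end stop's face, on the bench, 60 mm past the gauge's origin (stop 24 mm high). A cover fully home touches it: its origin is then 70 mm before this point and it sticks out 55 mm before the bridge
- check_top (a point): centre of the top face of the green push button (32 mm diameter) on its small fixed grey housing on the bench; pressed straight down
- check (a joint): travel of the green check button: 0 up, 0.006 m fully down; spring return, about 5 N fully down
- bin_a: open blue plastic parts bin 160 x 120 x 55 mm with small black parts in it (bystander, loose; origin at its underside)
- bin_b: second open blue parts bin, same size, fewer parts (bystander, loose; origin at its underside)
- driver: blue electric screwdriver lying on the bench, 225 mm long, 36 mm thick, bit along its +x (bystander, loose; origin at its underside)
- frame: black plastic U-shaped frame lying flat, 220 mm wide, 110 mm deep, 14 mm thick (bystander, loose; origin at its underside)
- glue: small standing glue bottle with red cap, 32 mm diameter, 75 mm tall (bystander, loose; origin at its underside)
- clip_a: small black clip with a blue dot, about 40 x 30 x 18 mm, lying on the bench (bystander, loose; origin at its underside)
- clip_b: second small black clip, same size (bystander, loose; origin at its underside)
Things that resemble listed ones, but are neither listed nor needed, are in the scene too. Leave any brown or purple look-alike of the gauge alone.

How it is judged:
On the way, in this order (a step that is already met when the one before it is completed fails the run):
1. the cover's leading end is in under the bridge, through the mouth (x of cover in the frame of gauge between -0.085 and -0.02 m and y of cover in the frame of gauge between -0.012 and 0.012 m and angle between the x axis of cover and the x axis of gauge, either way round below 0.2 rad), for 0.05 s.
2. the cover lies flat and home against the red stop (within 7 mm) (x of cover in the frame of gauge between -0.017 and -0.004 m and y of cover in the frame of gauge between -0.009 and 0.009 m and angle between the x axis of cover and the x axis of gauge, either way round below 0.15 rad and x of cover_dot in the frame of gauge above 0.01 m and angle between cover's own z axis and vertical below 0.04 rad and height (world z) of cover below 0.004 m), for 0.2 s.
3. the check button is pressed (at least 4 mm of its 6) with the cover home (all of step 2 and value of joint check above 0.004 m), for 0.05 s.
At the end, for the whole second after the job is handed in: The cover lies flat at rest in the gauge, blue dot end first, its leading end within 7 mm of the red stop, within 9 mm of the lane's middle and 0.15 rad of its direction; the button has been pressed after that and has come up again (all of step 2 and value of joint check below 0.0015 m and linear speed of cover below 0.01 m/s); the robot touches nothing.
It fails at once if the cover is lifted (its underside's centre over 8 mm above the bench) (height (world z) of cover above 0.008 m).
It fails at once if the cover is tipped (over 0.10 rad) (angle between cover's own z axis and vertical above 0.1 rad).
It fails at once if the button is pressed before the cover is home (value of joint check above 0.003 m and not (x of cover in the frame of gauge between -0.017 and -0.004 m and y of cover in the frame of gauge between -0.009 and 0.009 m and angle between the x axis of cover and the x axis of gauge, either way round below 0.15 rad and x of cover_dot in the frame of gauge above 0.01 m and angle between cover's own z axis and vertical below 0.04 rad and height (world z) of cover below 0.004 m)).
It fails at once if another thing on the bench is moved by more than 20 mm or knocked over (distance of any of bin_a, bin_b, driver, frame, glue, clip_a, clip_b from where it was at the start of the episode above 0.02 m or angle between glue's own z axis and vertical above 0.3 rad).
It also fails if it takes over 72 s, if anything falls off the work surface, if the arm or the gripper's body presses on something with over 40 N, if the wrist force passes 120 N, or if a joint passes its speed limit or range.

## Working session

There is one attempt and no reset: what is moved stays moved. The work goes in short steps, Python scripts to look and compute and a tool call to move; the robot and the scene stay as the last step left them, time stands still between calls to the robot, and variables do not carry over. Pictures are saved under pics/ and viewed, at most 10 in all, crops included, and the job is handed in when it is done.

Besides the shell and the picture viewer there is one more tool, called after "Call:" as name(argument=value, ...) on one line, values as JSON. move_arm: Moves the arm, as the interface text tells. Its arguments: {"type":"object","properties":{"series":{"type":"array"},"force":{"type":"number"}},"required":["series"]}

```bash
mkdir -p pics; ls
python3 - <<'E'
from bench import robot,get_image,get_calibration
import cv2
for n in("top","side"):
    cv2.imwrite(f"pics/{n}0.png",cv2.cvtColor(get_image(n),cv2.COLOR_RGB2BGR)); print(n,get_calibration(n))
print(get_calibration("wrist"));s=robot.observe();print(s)
E
```

```text
pics
top {'fov_y': 44.26217027579762, 'cx': 317.50301077629246, 'cy': 199.88365906363944, 'position': array([0.43218997, 0.02969555, 1.75462027]), 'orientation': array([-3.10147803e+00, -7.23382407e-04, -1.56776297e+00])}
side {'fov_y': 46.51070604055555, 'cx': 324.6032566789125, 'cy': 200.1907049227684, 'position': array([0.15790449, 0.83574739, 1.13267786]), 'orientation': array([-2.45950566,  0.00670182, -2.72800449])}
{'fov_y': 63.03699087713728, 'cx': 318.43636228040793, 'cy': 201.98160641889436, 'T_tool_cam': array([[ 5.10666481e-04, -9.56609666e-01, -2.91372076e-01,
         7.36123660e-02],
       [ 9.99999740e-01,  6.37021833e-04, -3.38793259e-04,
        -1.18378025e-03],
       [ 5.09703280e-04, -2.91371827e-01,  9.56609742e-01,
        -1.42934166e-01],
       [ 0.00000000e+00,  0.00000000e+00,  0.00000000e+00,
         1.00000000e+00]])}
{'t': 0.1, 'q': array([-1.31499940e+00,  2.13313045e-01, -3.49567136e-02,  1.32351123e+00,
        1.46886016e-05,  1.57081099e+00]), 'qvel': array([-0.00160452, -0.00051386,  0.00367969,  0.00112869, -0.00071382,
        0.00064876]), 'joint_torque': array([ 3.27483947e-03, -6.87245965e+01,  4.87805700e+01,  1.22236193e-02,
        2.53385942e-04,  3.30720326e-06]), 'position': array([ 0.12643779, -0.48344327,  0.23087834]), 'ee_rot': array([-3.14060799e+00, -1.46741596e-05,  2.55782249e-01]), 'contact_force': array([0.31637995, 0.39180206, 0.17063233]), 'wrist_torque': array([-0.01876078,  0.0041259 , -0.01112159]), 'grip_force': 0.0, 'grip_width': 0.0849691714880331}
```

View pics/top0.png

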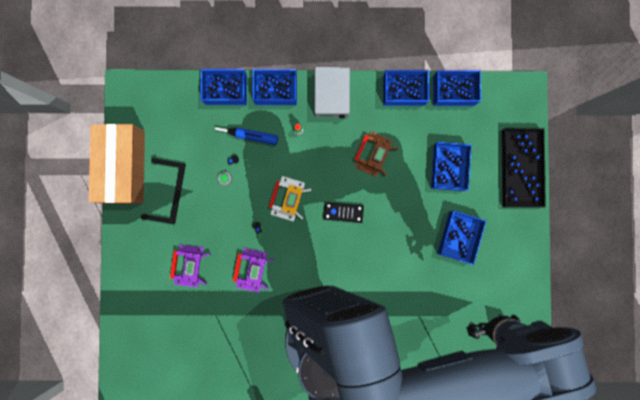

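View pics/side0.png

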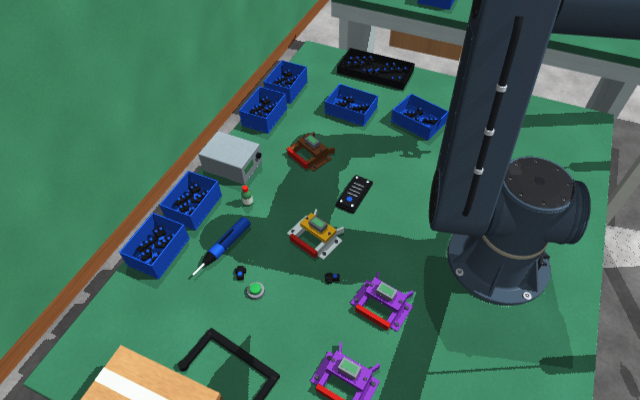

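Candidates: the cover can only be (343,212), which is black with one blue dot at (333,212). Clips at (232,160) and (257,228) and the black tray at (523,167) also look similar. The gauge is the yellow-bridged one at (290,200), with look-alikes in brown (374,153) and purple (188,267) and (250,268). The button is at (224,178). The push goes roughly along world +y. I'll take a close crop and measure.

```bash
cat > h.py <<'E'
import numpy as np,cv2
from scipy.spatial.transform import Rotation as R
from bench import robot,get_image,get_calibration
def cam(n):
    s=robot.observe(); im=get_image(n); c=get_calibration(n)
    f=200/np.tan(np.radians(c["fov_y"]/2))
    if n=="wrist":
        T=np.eye(4);T[:3,:3]=R.from_euler("xyz",s["ee_rot"]).as_matrix();T[:3,3]=s["position"];T=T@c["T_tool_cam"]
        P,M=T[:3,3],T[:3,:3]
    else: P,M=np.array(c["position"]),R.from_euler("xyz",c["orientation"]).as_matrix()
    return im,(f,c["cx"],c["cy"],P,M)
def ray(k,uv,z):
    f,cx,cy,P,M=k; uv=np.atleast_2d(np.asarray(uv,float))
    d=np.c_[(uv[:,0]-cx)/f,(uv[:,1]-cy)/f,np.ones(len(uv))]@M.T
    return (P+d*((z-P[2])/d[:,2])[:,None])[:,:2]
def blobs(im,lo,hi,roi=None,amin=15):
    m=cv2.inRange(cv2.cvtColor(im,cv2.COLOR_RGB2HSV),lo,hi)
    if roi: 
        z=np.zeros_like(m);a,b,c,d=roi;z[b:d,a:c]=m[b:d,a:c];m=z
    cs=cv2.findContours(m,cv2.RETR_EXTERNAL,cv2.CHAIN_APPROX_NONE)[0]
    return sorted([c for c in cs if cv2.contourArea(c)>=amin],key=cv2.contourArea,reverse=True),m
def cen(c): M=cv2.moments(c);return M["m10"]/M["m00"],M["m01"]/M["m00"]
E
python3 - <<'E'
from h import *
im,k=cam("top")
roi=(200,150,385,240)
for nm,lo,hi,z in(("black",(0,0,0),(179,255,55),.012),("blue",(100,120,60),(130,255,255),.018),("yellow",(15,120,120),(32,255,255),.038),("red",(0,150,120),(8,255,255),.024),("green",(45,140,150),(75,255,255),.03),):
    for c in blobs(im,lo,hi,roi)[0][:4]:
        r=cv2.minAreaRect(c);b=cv2.boxPoints(r)
        print(nm,cv2.contourArea(c),np.round(cen(c),1),ray(k,cen(c),z).round(4),"box",ray(k,b,z).round(3).tolist())
cv2.imwrite("pics/c1.png",cv2.cvtColor(cv2.resize(im[140:240,205:385],None,fx=4.4,fy=4.4,interpolation=cv2.INTER_CUBIC),cv2.COLOR_RGB2BGR))
E
```

```text
black 549.0 [342.7 211.1] [[ 0.4626 -0.0607]] box [[0.437, 0.01], [0.497, 0.005], [0.485, -0.132], [0.425, -0.126]]
black 29.5 [256.3 224.9] [[0.413  0.2451]] box [[0.421, 0.259], [0.426, 0.234], [0.389, 0.227], [0.385, 0.253]]
black 23.5 [234.6 158.2] [[0.6497 0.3242]] box [[0.654, 0.337], [0.664, 0.324], [0.644, 0.309], [0.635, 0.322]]
blue 33.5 [333.1 211.2] [[ 0.4621 -0.0265]] box [[0.473, -0.016], [0.473, -0.037], [0.449, -0.037], [0.449, -0.016]]
blue 18.5 [230.4 160.6] [[0.6402 0.338 ]] box [[0.639, 0.35], [0.651, 0.338], [0.641, 0.327], [0.628, 0.339]]
yellow 361.0 [291.7 199.5] [[0.5023 0.1189]] box [[0.464, 0.157], [0.556, 0.131], [0.541, 0.081], [0.45, 0.108]]
red 49.0 [273.8 194.5] [[0.5202 0.1828]] box [[0.478, 0.201], [0.569, 0.173], [0.566, 0.163], [0.475, 0.191]]
red 20.5 [358.  154.6] [[ 0.6623 -0.114 ]] box [[0.647, -0.102], [0.682, -0.115], [0.678, -0.126], [0.643, -0.113]]
green 38.5 [223.7 177.6] [[0.5788 0.3588]] box [[0.591, 0.372], [0.592, 0.347], [0.567, 0.347], [0.567, 0.372]]
```

View pics/c1.png

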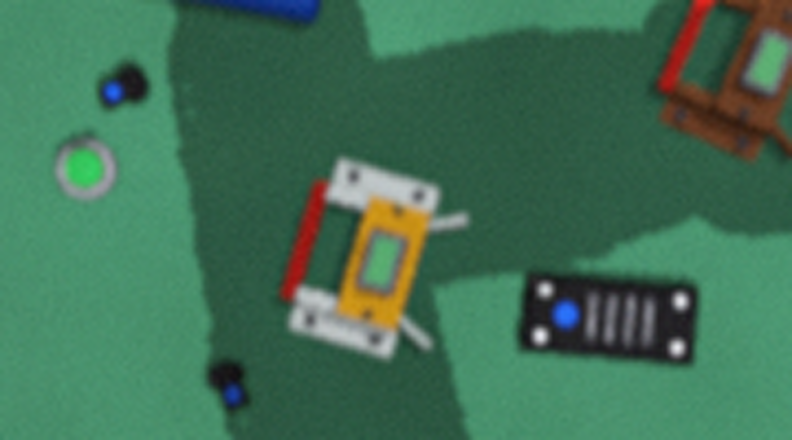

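The crop confirms the choice: cover with its dot leading towards the gauge (dot at crop 565,315), yellow-bridged gauge with the red stop at its far (left) side, and the button at crop (85,168). The gauge points at about 73.5° and the cover at about 85.5°, with the cover's centre roughly 12 mm to the −y side. I'll move to hover and refine this with the wrist camera.

Careful with the scale: shifts go in shares of 50 cm and turns go in shares of 2 rad. That gives: 50 cm / 50 = 1, -44 cm / 50 = -0.88, -1.027 rad / 2 = -0.5135.

Call:
move_arm(series=[[1,-0.88,-0.14,0,0,-0.5135,0],[1,-0.88,-0.14,0,0,-0.5135,0],[1,-0.88,-0.14,0,0,-0.5135,0],[1,-0.88,-0.14,0,0,-0.5135,0],[1,-0.88,-0.14,0,0,-0.5135,0],[1,-0.88,-0.14,0,0,-0.5135,0],[1,-0.88,-0.14,0,0,-0.5135,0],[1,-0.88,-0.14,0,0,-0.5135,0],[1,-0.88,-0.14,0,0,-0.5135,0],[1,-0.88,-0.14,0,0,-0.5135,0],[1,-0.88,-0.14,0,0,-0.5135,0],[1,-0.88,-0.14,0,0,-0.5135,0],[1,-0.88,-0.14,0,0,-0.5135,0],[1,-0.88,-0.14,0,0,-0.5135,0],[1,-0.88,-0.14,0,0,-0.5135,0],[1,-0.88,-0.14,0,0,-0.5135,0],[1,-0.88,-0.14,0,0,-0.5135,0],[1,-0.88,-0.14,0,0,-0.5135,0],[1,-0.88,-0.14,0,0,-0.5135,0],[1,-0.88,-0.14,0,0,-0.5135,0]])

```text
t: 1.82
position: [0.4984, 0.0676, 0.3013]
ee_rot: [-3.141, 0.0, 1.282]
contact_force: [-0.3, -0.6, 0.3]
grip_width: 0.0004
grip_force: 0.0
```

Run:
```python
from h import *
im,k=cam("wrist")
s=robot.observe();print(s["t"],s["position"],s["ee_rot"],s["q"])
cv2.imwrite("pics/w1.png",cv2.cvtColor(im,cv2.COLOR_RGB2BGR))
for nm,lo,hi,z in(("black",(0,0,0),(179,255,55),.012),("blue",(100,120,60),(130,255,255),.018),("yellow",(15,120,120),(32,255,255),.038),("red",(0,150,120),(8,255,255),.024),("green",(45,140,150),(75,255,255),.03),):
    for c in blobs(im,lo,hi,None,100)[0][:4]:
        r=cv2.minAreaRect(c);b=cv2.boxPoints(r)
        print(nm,cv2.contourArea(c),np.round(cen(c),1),ray(k,cen(c),z).round(4),"box",ray(k,b,z).round(3).tolist())
```

```text
1.8667 [0.49837558 0.06740376 0.30146074] [3.14148253e+00 1.33090823e-04 1.28144064e+00] [ 1.34535767e-01  2.20393982e-01  1.51318073e-01  1.50167479e+00
 -1.66604910e-04  1.99468777e+00]
black 38914.0 [318.4 353.8] [[ 0.4082 -0.2318]] box [[-0.068, -0.188], [0.095, 0.091], [0.848, -0.132], [0.833, -0.455]]
black 968.0 [ 14.7 365.2] [[-0.0744 -0.1126]] box [[-0.103, -0.058], [0.009, -0.042], [-0.006, -0.13], [-0.124, -0.149]]
black 412.0 [209.   41.1] [[0.4122 0.2454]] box [[0.388, 0.233], [0.408, 0.263], [0.434, 0.251], [0.415, 0.22]]
black 210.5 [573.5 191.5] [[ 0.8207 -0.0714]] box [[0.808, -0.06], [0.829, -0.058], [0.834, -0.082], [0.813, -0.084]]
blue 6111.5 [616.7 327.2] [[ 0.8662 -0.3096]] box [[0.833, -0.17], [0.9, -0.19], [0.898, -0.467], [0.819, -0.444]]
blue 2876.0 [605.5  22.4] [[0.8659 0.1304]] box [[0.832, 0.165], [0.904, 0.143], [0.903, 0.087], [0.829, 0.11]]
blue 769.5 [470.5  11.8] [[0.7162 0.1864]] box [[0.7, 0.204], [0.737, 0.193], [0.734, 0.166], [0.695, 0.177]]
blue 144.5 [314.  232.9] [[ 0.4627 -0.0263]] box [[0.449, -0.022], [0.467, -0.012], [0.476, -0.03], [0.458, -0.04]]
yellow 3064.5 [311.2 122.4] [[0.5036 0.1204]] box [[0.465, 0.157], [0.555, 0.13], [0.542, 0.083], [0.449, 0.111]]
red 670.5 [310.5  66. ] [[0.5213 0.1828]] box [[0.479, 0.201], [0.568, 0.175], [0.565, 0.164], [0.475, 0.191]]
red 504.5 [487.  253.8] [[ 0.689  -0.1241]] box [[0.641, -0.11], [0.645, -0.097], [0.736, -0.138], [0.733, -0.152]]
red 240.5 [537.8  75. ] [[0.7807 0.0954]] box [[0.769, 0.108], [0.793, 0.101], [0.792, 0.084], [0.767, 0.091]]
```

View pics/w1.png

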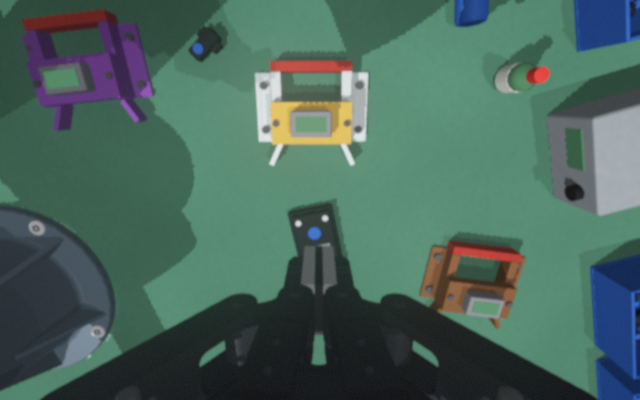

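The wrist view shows the gauge at (311,122) and the cover's dot at (314,233); the gripper hides the cover's rear. Gauge origin is about (0.503,0.120), yaw 73.6°. The cover sits 184 mm before it, at y = −13 mm, turned +12°. I'll nudge the cover's rear sideways with the shut fingertips to square it.

In the tool's units: 29.5 cm / 50 = 0.59, 29 cm / 50 = 0.58.

Call:
move_arm(series=[[-0.37,0.16,0.2,0,0,0,0],[-0.37,0.16,0.2,0,0,0,0],[-0.37,0.16,0.2,0,0,0,0],[-0.37,0.16,0.2,0,0,0,0],[-0.37,0.16,0.2,0,0,0,0],[-0.37,0.16,0.2,0,0,0,0],[-0.37,0.16,0.4,0,0,0,0],[-0.37,0.16,0.46,0,0,0,0],[-0.37,0.16,0.52,0,0,0,0],[-0.37,0.16,0.56,0,0,0,0],[-0.37,0.16,0.58,0,0,0,0],[-0.37,0.16,0.59,0,0,0,0],[-0.37,0.16,0.59,0,0,0,0],[-0.37,0.16,0.59,0,0,0,0]])

```text
t: 3.03
position: [0.5237, -0.1324, 0.008]
ee_rot: [3.14, -0.0, 1.282]
contact_force: [0.5, -0.2, 1.1]
grip_width: 0.0
grip_force: 0.0
```

```bash
cat >> h.py <<'E'
G=np.array([.5028,.1203]);YG=1.284
def g(p):
    d=np.atleast_2d(p)-G;c,s=np.cos(YG),np.sin(YG);return np.c_[d@[c,s],d@[-s,c]]
def look(n="top"):
    im,k=cam(n);s=robot.observe()
    print("tcp gauge",g(s["position"][:2]).round(4),s["position"][2].round(4),"yaw err",round(s["ee_rot"][2]-YG,4),"F",s["contact_force"].round(1),"t",s["t"])
    return im,k
E
python3 - <<'E'
from h import *
im,k=look()
cv2.imwrite("pics/c2.png",cv2.cvtColor(cv2.resize(im[140:280,240:440],None,fx=4,fy=4,interpolation=cv2.INTER_CUBIC),cv2.COLOR_RGB2BGR))
E
```

```text
tcp gauge [[-0.2363 -0.0921]] 0.0085 yaw err -0.0018 F [-0.1  0.2 -0.4] t 3.0833
```

View pics/c2.png

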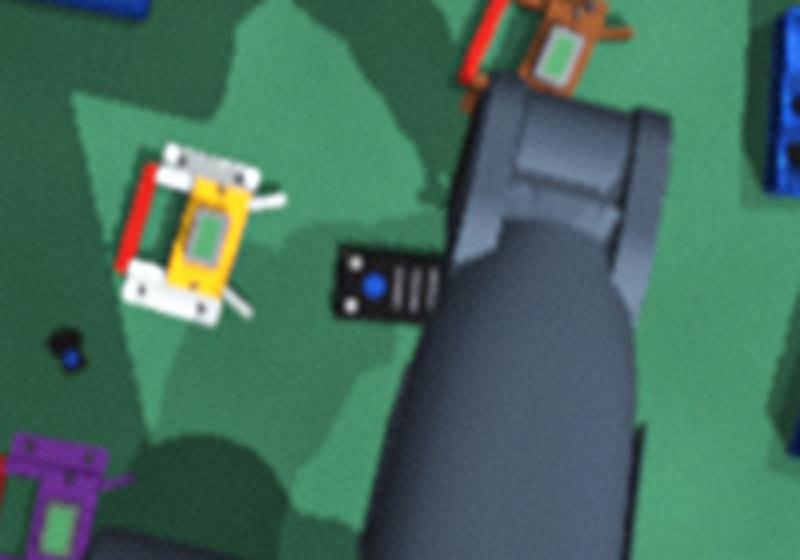

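The crop shows the cover clear of the fingers, with its dot at crop (375,286) and two white screws at (355,263) and (350,305). Those give me the yaw. I'll push the rear sideways now.

In the tool's units: -4.1 cm / 50 = -0.082, -4 cm / 50 = -0.08.

Call:
move_arm(series=[[0,-0.016,0.006,0,0,0,0],[0,-0.032,0.006,0,0,0,0],[0,-0.04,0.006,0,0,0,0],[0,-0.044,0.006,0,0,0,0],[0,-0.048,0.006,0,0,0,0],[0,-0.052,0.006,0,0,0,0],[0,-0.056,0.006,0,0,0,0],[0,-0.06,0.006,0,0,0,0],[0,-0.064,0.006,0,0,0,0],[0,-0.068,0.006,0,0,0,0],[0,-0.072,0.006,0,0,0,0],[0,-0.076,0.006,0,0,0,0],[0,-0.08,0.006,0,0,0,0],[0,-0.082,0.006,0,0,0,0],[0,-0.082,0.006,0,0,0,0]])

```text
t: 4.33
position: [0.4836, -0.1199, 0.0034]
ee_rot: [3.142, -0.0, 1.283]
contact_force: [3.0, -1.2, 4.4]
grip_width: -0.0004
grip_force: 2.1
```

```bash
cat >> h.py <<'E'
def dot(im,k,roi=None):
    b=[c for c in blobs(im,(100,120,60),(130,255,255),roi,12)[0]]
    for c in b:
        q=g(ray(k,cen(c),.018))[0]
        if abs(q[1])<.06 and -.25<q[0]<.06 and cv2.contourArea(c)<400: print("dot g",q.round(4),"px",np.round(cen(c),1))
    m=cv2.inRange(cv2.cvtColor(im,cv2.COLOR_RGB2HSV),(0,0,0),(179,255,70))
E
python3 - <<'E'
from h import *
im,k=look(); dot(im,k)
b,_=blobs(im,(0,0,150),(179,70,255),(310,190,360,235),2)
for c in b: print("screw g",g(ray(k,cen(c),.018)).round(4),np.round(cen(c),1))
b,_=blobs(im,(0,0,0),(179,255,55),(310,190,360,235),50)
cv2.imwrite("pics/c3.png",cv2.cvtColor(cv2.resize(im[160:260,260:400],None,fx=4,fy=4,interpolation=cv2.INTER_CUBIC),cv2.COLOR_RGB2BGR))
E
```

```text
tcp gauge [[-0.2358 -0.0496]] 0.0033 yaw err -0.0012 F [ 1.7 -2.6  4.4] t 4.3833
dot g [-0.1457 -0.0011] px [331.2 211. ]
screw g [[-0.2249 -0.0156]] [353.9 213.5]
screw g [[-0.1271  0.0191]] [324.5 215. ]
```

View pics/c3.png

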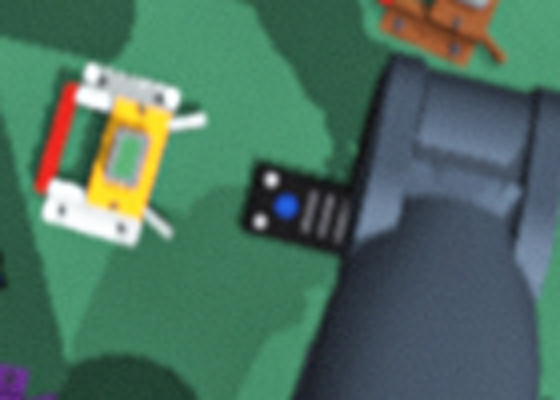

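The screws at crop (271,179) and (259,221) give a cover yaw of about 74°, now square with the gauge, and its dot is within 2 mm of the lane's middle. Next I go behind it with the fingers 30 mm apart, for a stable two-point push.

In the tool's units: -7 cm / 50 = -0.14, -4.9 cm / 50 = -0.098.

Call:
move_arm(series=[[0,0.02,0,0,0,0,0],[0,0.04,-0.02,0,0,0,0],[0,0.04,-0.08,0,0,0,0],[-0.06,0.04,-0.14,0,0,0,0],[-0.12,0.02,-0.14,0,0,0,3],[-0.13,-0.04,-0.14,0,0,0,3],[-0.13,-0.1,-0.14,0,0,0,3],[-0.13,-0.098,-0.14,0,0,0,3],[-0.13,-0.098,-0.08,0,0,0,3],[-0.13,-0.098,-0.04,0,0,0,3],[-0.13,-0.098,-0.01,0,0,0,3],[-0.13,-0.098,-0.002,0,0,0,3],[-0.13,-0.098,-0.002,0,0,0,3]])

```text
t: 5.47
position: [0.417, -0.1677, 0.0032]
ee_rot: [-3.138, -0.001, 1.283]
contact_force: [-0.3, 0.3, 0.6]
grip_width: 0.03
grip_force: 0.0
```

Run:
```python
from h import *
im,k=look(); dot(im,k)
for n in("top","side"):
    im,k=cam(n)
    if n=="side": cv2.imwrite("pics/s4.png",cv2.cvtColor(cv2.resize(im[120:290,260:460],None,fx=3.5,fy=3.5,interpolation=cv2.INTER_CUBIC),cv2.COLOR_RGB2BGR)); dot(im,k)
```

```text
tcp gauge [[-0.3006  0.    ]] 0.0042 yaw err -0.0011 F [0.6 0.  0.2] t 5.5167
dot g [-0.1452 -0.0007] px [331.  211.1]
dot g [-0.145 -0.   ] px [348.2 200.3]
```

View pics/s4.png

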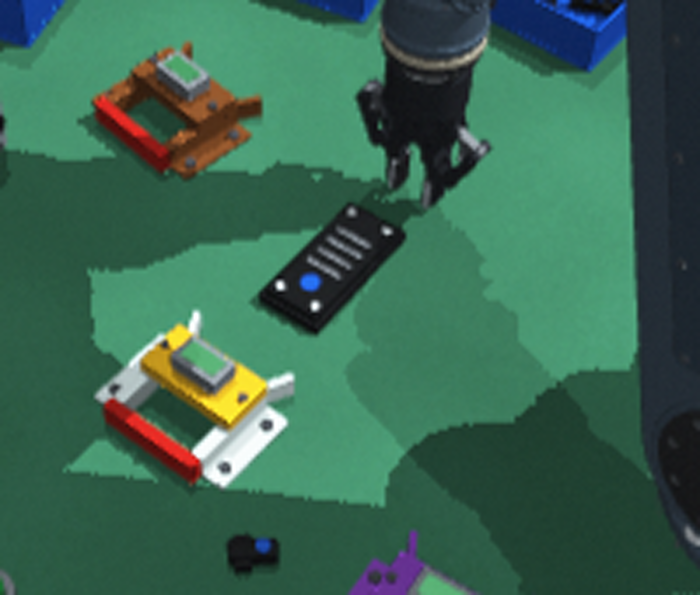

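The side view shows the cover aligned with the gauge mouth and both fingertips behind its rear end, around (410,195). I'll push along the lane to just before the bridge.

In the tool's units: 11 cm / 50 = 0.22, 10.5 cm / 50 = 0.21.

Call:
move_arm(series=[[0.03,0,0,0,0,0,3],[0.05,0,0,0,0,0,3],[0.064,0,0,0,0,0,3],[0.074,0,0,0,0,0,3],[0.082,0,0,0,0,0,3],[0.09,0,0,0,0,0,3],[0.1,0,0,0,0,0,3],[0.11,0,0,0,0,0,3],[0.12,0,0,0,0,0,3],[0.13,0,0,0,0,0,3],[0.14,0,0,0,0,0,3],[0.15,0,0,0,0,0,3],[0.16,0,0,0,0,0,3],[0.17,0,0,0,0,0,3],[0.18,0,0,0,0,0,3],[0.19,0,0,0,0,0,3],[0.2,0,0,0,0,0,3],[0.21,0,0,0,0,0,3],[0.22,0,0,0,0,0,3],[0.22,0,0,0,0,0,3]])

```text
t: 7.28
position: [0.4498, -0.062, 0.0043]
ee_rot: [-3.141, -0.001, 1.284]
contact_force: [0.4, -0.0, 0.6]
grip_width: 0.0296
grip_force: 0.0
```

Run:
```python
from h import *
im,k=look(); dot(im,k)
im,k=cam("side"); dot(im,k)
cv2.imwrite("pics/s5.png",cv2.cvtColor(cv2.resize(im[150:290,260:420],None,fx=4.2,fy=4.2,interpolation=cv2.INTER_CUBIC),cv2.COLOR_RGB2BGR))
for c in blobs(im,(0,0,150),(179,70,255),(300,180,400,250),2)[0]:
    if cv2.contourArea(c)<60: print("white g",g(ray(k,cen(c),.018)).round(4))
```

```text
tcp gauge [[-0.1902 -0.0006]] 0.0042 yaw err -0.0004 F [ 1.5 -0.1 -0.3] t 7.3333
dot g [-0.0728 -0.0048] px [311.7 204.1]
dot g [-0.0723 -0.0043] px [332.1 213.9]
white g [[-0.006  -0.0614]]
white g [[-0.2578  0.0111]]
white g [[ 0.0275 -0.0426]]
white g [[-0.053   0.0152]]
```

View pics/s5.png

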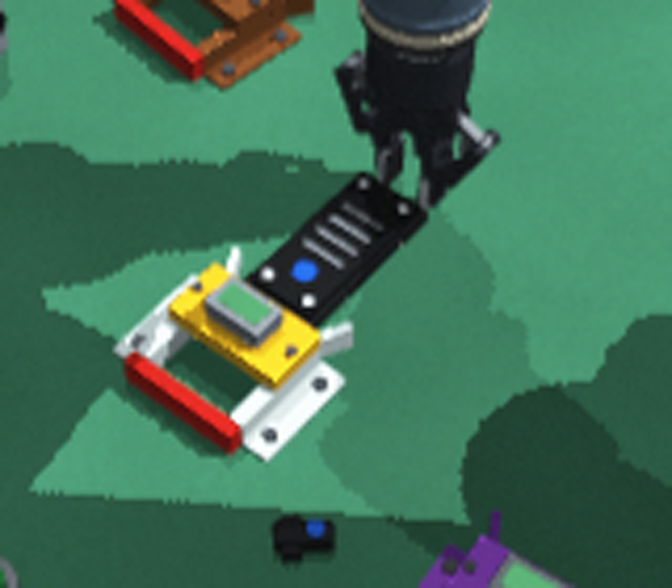

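The cover is in the mouth (dot at crop (304,271)), about 4 mm off the middle, so the guides will centre it. I'll keep pushing more slowly and watch the force.

In the tool's units: 6 cm / 50 = 0.12, -0.05 cm / 50 = -0.001.

Call:
move_arm(series=[[0.008,0,0,0,0,0,3],[0.016,0,0,0,0,0,3],[0.024,0,0,0,0,0,3],[0.032,-0.001,0,0,0,0,3],[0.04,-0.002,0,0,0,0,3],[0.048,-0.003,0,0,0,0,3],[0.056,-0.004,0,0,0,0,3],[0.064,-0.004,0,0,0,0,3],[0.072,-0.004,0,0,0,0,3],[0.08,-0.004,0,0,0,0,3],[0.088,-0.004,0,0,0,0,3],[0.096,-0.004,0,0,0,0,3],[0.104,-0.004,0,0,0,0,3],[0.112,-0.004,0,0,0,0,3],[0.12,-0.004,0,0,0,0,3]])

```text
t: 8.63
position: [0.4648, -0.0044, 0.0043]
ee_rot: [3.142, -0.0, 1.283]
contact_force: [-1.1, -1.6, -0.5]
grip_width: 0.0302
grip_force: 0.4
```

Run:
```python
from h import *
im,k=look(); dot(im,k)
im,k=cam("side"); dot(im,k)
cv2.imwrite("pics/s6.png",cv2.cvtColor(cv2.resize(im[150:290,260:420],None,fx=4.2,fy=4.2,interpolation=cv2.INTER_CUBIC),cv2.COLOR_RGB2BGR))
```

```text
tcp gauge [[-0.1299  0.0011]] 0.0043 yaw err -0.001 F [-0.3  0.4  0.2] t 8.6833
```

View pics/s6.png

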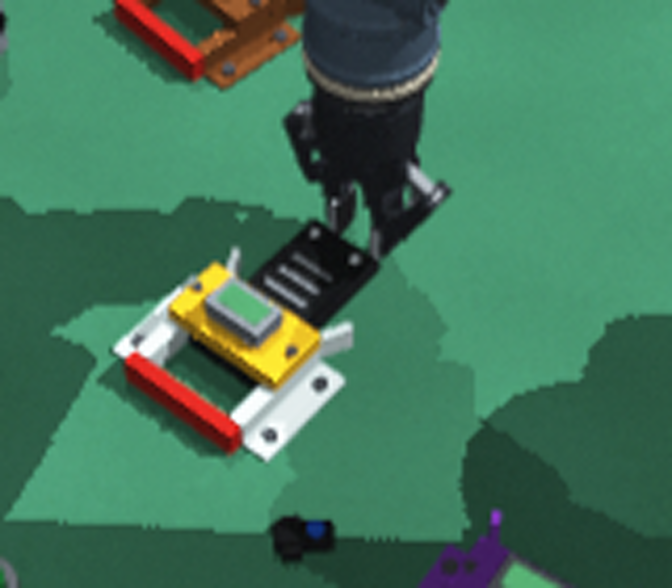

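The cover is under the bridge with its rear stripes still showing, and the forces are small. I'll push it home against the stop.

In the tool's units: 3.8 cm / 50 = 0.076, 3.7 cm / 50 = 0.074.

Call:
move_arm(series=[[0.008,0,0,0,0,0,3],[0.016,0,0,0,0,0,3],[0.024,0,0,0,0,0,3],[0.032,0,0,0,0,0,3],[0.04,0,0,0,0,0,3],[0.048,0,0,0,0,0,3],[0.056,0,0,0,0,0,3],[0.062,0,0,0,0,0,3],[0.066,0,0,0,0,0,3],[0.07,0,0,0,0,0,3],[0.072,0,0,0,0,0,3],[0.074,0,0,0,0,0,3],[0.076,0,0,0,0,0,3],[0.076,0,0,0,0,0,3]])

```text
t: 9.9
position: [0.4755, 0.0317, 0.0043]
ee_rot: [3.142, -0.0, 1.283]
contact_force: [0.1, 0.1, 0.6]
grip_width: 0.0299
grip_force: 0.0
```

Run:
```python
from h import *
im,k=look()
im,k=cam("side")
cv2.imwrite("pics/s7.png",cv2.cvtColor(cv2.resize(im[180:280,270:390],None,fx=6,fy=6,interpolation=cv2.INTER_CUBIC),cv2.COLOR_RGB2BGR))
```

```text
tcp gauge [[-0.0927  0.0011]] 0.0043 yaw err -0.0012 F [ 0.4 -0.3  0.5] t 9.95
```

View pics/s7.png

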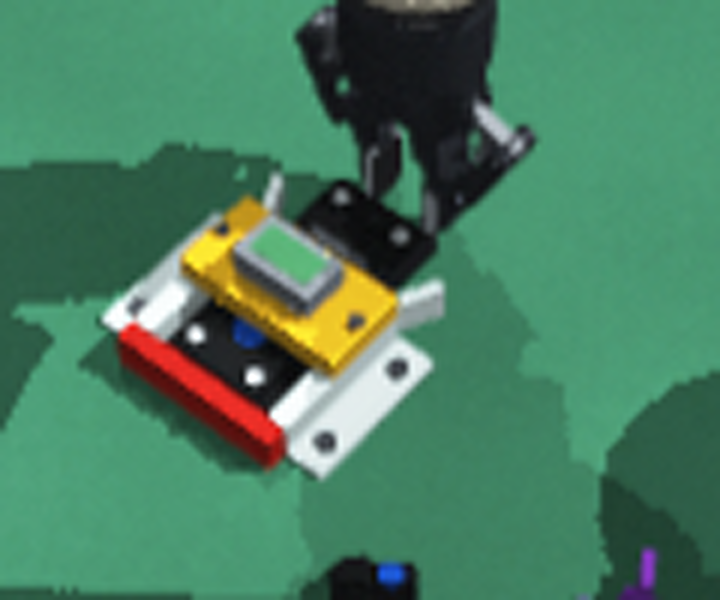

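The cover is almost home: the dot's edge and front screws have emerged past the bridge. There's no stop force yet, so I'll creep the last few millimetres.

Call:
move_arm(series=[[0.002,0,0,0,0,0,3],[0.003,0,0,0,0,0,3],[0.004,0,0,0,0,0,3],[0.005,0,0,0,0,0,3],[0.006,0,0,0,0,0,3],[0.006,0,0,0,0,0,3],[0.006,0,0,0,0,0,3]])

```text
t: 10.58
position: [0.4757, 0.0324, 0.0042]
ee_rot: [3.141, 0.005, 1.281]
contact_force: [-3.9, -18.8, 6.7]
grip_width: 0.0298
grip_force: 9.5
```

It stopped hard at about 19 N against the red stop after only 0.7 mm, so it's home. I'll back off straight, rise, shut the fingers, and measure.

In the tool's units: -15 cm / 50 = -0.3, -11 cm / 50 = -0.22.

Call:
move_arm(series=[[-0.01,0,0,0,0,0,3],[-0.04,0,0,0,0,0,3],[-0.08,0,0,0,0,0,3],[-0.1,0,-0.06,0,0,0,3],[-0.1,0,-0.14,0,0,0,0],[-0.1,0,-0.22,0,0,0,0],[-0.1,0,-0.3,0,0,0,0],[-0.1,0,-0.3,0,0,0,0]])

```text
t: 11.25
position: [0.4653, -0.0136, 0.1613]
ee_rot: [3.133, -0.003, 1.283]
contact_force: [2.0, 0.5, 0.4]
grip_width: 0.0
grip_force: 0.0
```

Run:
```python
from h import *
L=[]
for n in("top","side"):
    im,k=look(n); f,cx,cy,P,M=k
    roi=(200,150,250,200) if n=="top" else (235,270,275,310)
    for c in blobs(im,(40,100,120),(80,255,255),roi,15)[0][:2]:
        p=cen(c); print(n,p,cv2.contourArea(c),ray(k,p,.03).round(4)); 
    c=blobs(im,(40,140,150),(75,255,255),roi,15)[0][0];p=cen(c)
    d=M@[(p[0]-cx)/f,(p[1]-cy)/f,1];L.append((P,d/np.linalg.norm(d)))
    for w in blobs(im,(0,0,150),(179,70,255),(265,170,335,230) if n=="top" else (290,200,345,260),1)[0]:
        if cv2.contourArea(w)<30: print(" white",np.round(cen(w),1),g(ray(k,cen(w),.018)).round(4))
    for b in blobs(im,(100,120,60),(130,255,255),(265,170,335,230) if n=="top" else (290,200,345,260),2)[0]: print(" blue",g(ray(k,cen(b),.018)).round(4))
    if n=="side":cv2.imwrite("pics/s8.png",cv2.cvtColor(cv2.resize(im[190:310,230:360],None,fx=5,fy=5,interpolation=cv2.INTER_CUBIC),cv2.COLOR_RGB2BGR))
A=sum(np.eye(3)-np.outer(d,d) for _,d in L);b=sum((np.eye(3)-np.outer(d,d))@P for P,d in L)
X=np.linalg.solve(A,b);print("button",X.round(4),[np.linalg.norm(np.cross(X-P,d)).round(4) for P,d in L]);print(g(X[:2]))
print(robot.observe()["position"])
```

```text
tcp gauge [[-0.1392 -0.0011]] 0.158 yaw err -0.0013 F [ 0.7 -0.3 -1.3] t 11.3
top (246.33734939759037, 194.65060240963857) 41.5 [[0.519  0.2786]]
top (223.83333333333331, 177.58823529411765) 17.0 [[0.5789 0.3582]]Traceback (most recent call last):
  File "<stdin>", line 8, in <module>
IndexError: list index out of range
```

I've used my ten views, so I'll work from numbers only. I'll triangulate the button from the initial saved frames, where it isn't shadowed, and check the cover numerically.

Run:
```python
from h import *
L=[]
for n in("top","side"):
    new,k=cam(n); f,cx,cy,P,M=k
    old=cv2.cvtColor(cv2.imread(f"pics/{n}0.png"),cv2.COLOR_BGR2RGB)
    r=(212,166,236,190) if n=="top" else (243,278,270,302)
    hsv=cv2.cvtColor(old,cv2.COLOR_RGB2HSV); c0=(224,178) if n=="top" else (256,289)
    print(n,"hsv button",hsv[c0[1],c0[0]],"bench",hsv[c0[1]+18,c0[0]-14])
    for c in blobs(old,(45,150,150),(75,255,255),r,8)[0]: print("  green",np.round(cen(c),2),cv2.contourArea(c),cv2.boundingRect(c))
    c=blobs(old,(45,150,150),(75,255,255),r,8)[0][0];p=cen(c)
    d=M@[(p[0]-cx)/f,(p[1]-cy)/f,1];L.append((P,d/np.linalg.norm(d)))
    q=(265,170,335,230) if n=="top" else (285,200,345,262)
    for w in blobs(new,(0,0,140),(179,80,255),q,1)[0]:
        if cv2.contourArea(w)<25: print(" white",np.round(cen(w),1),g(ray(k,cen(w),.018)).round(4))
    for b in blobs(new,(100,120,50),(130,255,255),q,1)[0]: print(" blue",g(ray(k,cen(b),.018)).round(4),cv2.contourArea(b))
    bl=[c for c in blobs(new,(0,0,0),(179,255,60),q,10)[0]]
    for c in bl: print(" black",cv2.contourArea(c),"g extent",g(ray(k,c[:,0],.012)).min(0).round(3),g(ray(k,c[:,0],.012)).max(0).round(3))
A=sum(np.eye(3)-np.outer(d,d) for _,d in L);b=sum((np.eye(3)-np.outer(d,d))@P for P,d in L)
X=np.linalg.solve(A,b);print("button",X.round(4),[np.linalg.norm(np.cross(X-P,d)).round(4) for P,d in L],g(X[:2]).round(4))
s=robot.observe();print(s["position"],s["t"])
```

```text
top hsv button [ 68 185 201] bench [ 75 132 145]
  green [223.85 177.67] 32.5 (221, 174, 7, 8)
 white [331.5 226.5] [[-0.1625  0.051 ]]
 white [314.6 225.6] [[-0.1043  0.065 ]]
 white [281.2 190. ] [[ 0.0448 -0.0219]]
 white [317.6 218.5] [[-0.1072  0.0379]]
 white [278.5 200. ] [[0.0438 0.0147]]
 white [324.7 225.4] [[-0.1382  0.0542]]
 blue [[ 0.0331 -0.0038]] 6.0
 black 136.5 g extent [-0.08  -0.043] [-0.03   0.066]
 black 76.0 g extent [ 0.03  -0.032] [0.057 0.03 ]
side hsv button [ 69 181 200] bench [ 76 134 139]
  green [254.92 287.73] 70.5 (250, 283, 11, 10)
 white [312.  242.2] [[0.0436 0.0165]]
 white [302.  235.2] [[ 0.0438 -0.0219]]
 white [336. 219.] [[-0.0652  0.0168]]
 white [326.5 212.5] [[-0.0657 -0.0207]]
 blue [[ 0.0286 -0.0017]] 10.5
 black 165.0 g extent [-0.078 -0.033] [-0.043  0.033]
 black 146.0 g extent [ 0.019 -0.033] [0.053 0.031]
 black 17.5 g extent [ 0.076 -0.038] [0.082 0.045]
button [0.5793 0.3604 0.0171] [np.float64(0.0004), np.float64(0.0004)] [[ 0.2519 -0.0054]]
[ 0.46224689 -0.01342529  0.15430162] 11.4
```

The cover is home: its screws put the origin at x = −11 mm, y = −2 mm, yaw about 0. The button is at (0.579,0.360), top at about 17 mm, and both views agree to 0.4 mm. I'll move over it with the fingers shut.

In the tool's units: 39.2 cm / 50 = 0.784, 30 cm / 50 = 0.6.

Call:
move_arm(series=[[0.2,0.004,0,0,0,0,0],[0.2,0.004,0,0,0,0,0],[0.2,0.004,0,0,0,0,0],[0.4,0.008,0,0,0,0,0],[0.4,0.008,0,0,0,0,0],[0.6,0.01,0,0,0,0,0],[0.6,0.01,0,0,0,0,0],[0.6,0.01,0,0,0,0,0],[0.784,0.014,0,0,0,0,0],[0.784,0.014,0,0,0,0,0],[0.784,0.014,0,0,0,0,0],[0.784,0.014,0,0,0,0,0],[0.784,0.014,0.06,0,0,0,0],[0.784,0.014,0.12,0,0,0,0],[0.784,0.014,0.18,0,0,0,0],[0.784,0.014,0.22,0,0,0,0],[0.784,0.014,0.23,0,0,0,0],[0.784,0.014,0.23,0,0,0,0],[0.784,0.014,0.23,0,0,0,0]])

```text
t: 12.98
position: [0.5803, 0.36, 0.04]
ee_rot: [3.142, -0.0, 1.282]
contact_force: [1.1, 0.4, 1.1]
grip_width: -0.0003
grip_force: 0.0
```

In the tool's units: 2.6 cm / 50 = 0.052, 2.5 cm / 50 = 0.05.

Call:
move_arm(series=[[0,0,0.02,0,0,0,0],[0,0,0.032,0,0,0,0],[0,0,0.04,0,0,0,0],[0,0,0.044,0,0,0,0],[0,0,0.048,0,0,0,0],[0,0,0.05,0,0,0,0],[0,0,0.052,0,0,0,0],[0,0,0.052,0,0,0,0]])

```text
t: 13.65
position: [0.5807, 0.3606, 0.0157]
ee_rot: [3.14, -0.001, 1.283]
contact_force: [-8.6, -5.6, 27.9]
grip_width: 0.0002
grip_force: 13.6
```

28 N against a 5 N spring means it bottomed out. I'll let go slowly to see the spring's travel in the force.

In the tool's units: -0.3 cm / 50 = -0.006.

Call:
move_arm(series=[[0,0,-0.006,0,0,0,0],[0,0,-0.006,0,0,0,0],[0,0,-0.006,0,0,0,0],[0,0,-0.006,0,0,0,0]])

```text
t: 13.98
position: [0.5805, 0.3605, 0.0166]
ee_rot: [3.141, -0.0, 1.283]
contact_force: [2.3, -0.1, 4.6]
grip_width: 0.0003
grip_force: 2.2
```

In the tool's units: -0.3 cm / 50 = -0.006.

Call:
move_arm(series=[[0,0,-0.006,0,0,0,0],[0,0,-0.006,0,0,0,0],[0,0,-0.006,0,0,0,0]])

```text
t: 14.23
position: [0.5803, 0.3605, 0.0194]
ee_rot: [3.141, -0.0, 1.283]
contact_force: [1.5, -0.3, 2.5]
grip_width: 0.0002
grip_force: 1.4
```

The force follows the spring (4.6 N, then 2.5 N, 3 mm higher), so the button was fully down. I'll retreat upwards.

In the tool's units: -12 cm / 50 = -0.24, -9 cm / 50 = -0.18.

Call:
move_arm(series=[[0,0,-0.06,0,0,0,0],[0,0,-0.12,0,0,0,0],[0,0,-0.18,0,0,0,0],[0,0,-0.24,0,0,0,0],[0,0,-0.24,0,0,0,0],[0,0,-0.24,0,0,0,0],[0,0,-0.24,0,0,0,0],[0,0,-0.24,0,0,0,0]])

```text
t: 14.9
position: [0.5794, 0.36, 0.1376]
ee_rot: [-3.14, 0.002, 1.283]
contact_force: [-1.0, 0.3, 0.3]
grip_width: 0.0
grip_force: 0.0
```

Run:
```python
from h import *
im,k=look("side")
for w in blobs(im,(0,0,140),(179,80,255),(285,200,345,262),1)[0]:
    if cv2.contourArea(w)<25: print(" white",g(ray(k,cen(w),.018)).round(4))
```

```text
tcp gauge [[ 0.2516 -0.0057]] 0.1377 yaw err -0.0012 F [-0.2  0.4 -0.8] t 14.95
 white [[0.0436 0.0165]]
 white [[ 0.0438 -0.0219]]
 white [[-0.0656  0.0173]]
 white [[-0.0657 -0.0207]]
```

The cover is still home and the arm is clear, so I'm handing in.

```bash
python3 -c "
from bench import robot;print(robot.finish_job())"
```

```text
the job is handed in; nothing more can be done
None
```

I pushed the cover home against the red stop, then pressed the green button fully down and released it; the job was handed in at about 15 s with the arm clear, and no verdict came back.

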